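Seat the pill dispenser's carousel

TASK

The teal carousel of the weekly pill dispenser stands proud of its base, because the notch in its rim is not over the orange drive pin. Push the carousel round with a fingertip against its dividers until the notch meets the pin, then press it down until it is fully home, and take the hand away. Do not lift the carousel, and leave everything else on the cabinet where it is.

Things in the scene. Friction and masses are not known exactly. Their poses are not given: they have to be found in the camera images.
- dispenser: White round pill dispenser base, fixed, 210 mm diameter, rim top 44 mm above the cabinet top; a round well (172 mm diameter) open above holds the teal carousel. Origin: centre of its underside, on the carousel's axis. Its -x axis points to its low front pod with display (reaching 129 mm from the axis, 36 mm high). An orange mark on the rim on that side shows where the pin stands.
- pin (a point): Tip of the fixed upright orange drive pin in the well: 8 mm diameter with a tapered nose, 79 mm from the axis. Its tip lies 29 mm above the cabinet top.
- notch (a point): The one notch in the edge of the teal carousel's bottom flange: open outwards, 13 mm wide, 7 mm deep. This point is in its mid width, 79 mm from the axis, on the flange's underside: straight above the pin's tip when lined up. The carousel turns either way without end, against slight friction (about 1 N of push at 50 mm from the axis), and stays where it is left.
- hub_top (a point): Centre of the flat top (36 mm across) of the carousel's round hub, on its axis; here it is pressed down. It is 56 mm above the cabinet top at the start and 48 mm when the carousel is home. The carousel is 160 mm in diameter.
- pocket (a point): Middle of the floor of the pocket at the notch, 47 mm from the axis, marked with an orange stripe that points at the notch. There are seven equal such pockets round the hub, open above, 23 to 70 mm from the axis, parted by radial dividers 2.5 mm thick at 1/14, 3/14.. of a turn from the notch. Floors lie 23 mm below the hub's top, tops of dividers and outer wall 4 mm below it.
- tray (a joint): How far the carousel's hub is pushed down on its snug spindle, m: 0 at the start, 0.008 fully home, negative if lifted. It takes a push of about 4 N to slide and stays where it is left. With the notch off the pin it stops on the pin at about 0.001; pressed harder it only cocks over the pin and comes back up to about 0.003 when let go.
- lid: Pale grey round lid of the dispenser lying flat, 208 mm diameter, 22 mm high; origin: centre of its underside. Leave alone.
- organiser: Walnut remote organiser, fixed, 75 x 122 x 105 mm high, three slots side by side along its y; origin: centre of its underside.
- remote_a: Black remote, 46 x 20 x 175 mm, standing in an outer slot of the organiser; origin: centre of its lower end. Leave alone.
- remote_b: Black remote, 46 x 20 x 160 mm, standing in the other outer slot; origin: centre of its lower end. Leave alone.
- torch: Yellow torch lying on its side, 180 mm long (its x axis, lens at +x), 50 mm wide and high; origin: under its middle on the cabinet top. Leave alone.
- coaster: Stainless steel coaster, 100 mm diameter, 5 mm thick; origin: centre of its underside. Leave alone.
- tin: White closed screw-top tin, 72 mm diameter, 52 mm high; origin: centre of its underside. Leave alone.

How it is judged:
By the outcome, as a careful person would: the job done as asked, in the order asked, and still so for the second after the job is handed in, with the robot touching nothing.
It also fails if it takes over 48 s, if anything falls off the work surface, if the arm or the gripper's body presses on something with over 40 N, if the wrist force passes 120 N, or if a joint passes its speed limit or range.

ROBOT

A 6-joint arm with a two-finger parallel gripper is mounted at the origin on the work surface. World frame = base frame: x ahead of the robot, y to its left, z up, the work surface at z = 0. Lengths are in mm, angles in rad, forces in N, time in s.
With the tool pointing down it reaches from about 350 to 975 mm from the base axis. Payload 7.1 kg.
Tool frame: the origin (TCP) lies at the very end of the fingers, on their centre line; the grasp point (between the pads) lies 19 mm behind it (ctrl.tcp_to_grasp is the distance from the TCP to the grasp point, in mm); z points along the fingers, x is the direction in which the jaws open and shut, and the axes are right-handed (so a half turn about z gives the same grasp; the last joint's range is limited). The gripper opens to 88 mm and grips with 3 to 60 N. Pads are 20 mm wide; open, the fingers measure 115 mm over their backs; the gripper's body (75 mm by 178 mm) begins 61 mm behind the grasp point.
Start: joints at [1.117, 0.423, 1.63, -0, 1.089, -0.019], TCP at [263.236, 566.844, 222.675] pointing down, gripper open.
Joint ranges: [-3, 3], [-0.9, 2.11], [0.09, 2.58], [-1.31, 4.45], [0.11, 2.69], [-2.54, 2.54]. Speed limits (rad/s): [2.39, 2.39, 3.01, 3.14, 3.14, 3.14].

INTERFACE

Orientations are given as a rotation vector (axis times angle).
In Python, from workcell import get_obs, viewer, ctrl, masks_of gives the robot as it stands. The module is installed in compiled form; this text tells all that it offers.
- The arm moves only by the shell command python3 -m inch 'ROWS'. ROWS is JSON, a list of rows, each an object of numbers: "tx", "ty", "tz": the shift along the tool's x, y, z in cm; "ax", "ay", "az": the turn, a rotation vector about the tool's x, y, z in degrees; "jaw": the opening, from 0 (shut) to 1 (fully open). In form: [{"tx": .., "ty": .., "tz": .., "ax": .., "ay": .., "az": .., "jaw": ..}, ...]. A call has 1 to 12 rows; each row shifts and turns the commanded pose from where the row before left it, along the tool's axes as they then stand; what a row does not reach is not made up. A row lasts 1/8 s, in which the tool goes at most 62.5 mm and 10.7 degrees, less where a joint would pass 70% of its speed; a pose out of reach is approached as far as the arm can. A call is refused whole if a number of a shift passes 6.25 or a number of a turn 10.7, either way. A call with a gripper value outside its range is refused whole. The fingers move at their own pace and stop on an object; the grip force is fixed at half the most. Time passes only in rows, so rows that do not move let the fingers close. It gives the time, the measured TCP pose, the force and the opening at its end, in the units of the state.
- get_obs(): the state, without advancing time (a new reading comes with each control period).
- viewer.get_image(name): name is "scene" or "top" or "wrist"; returns (picture, depth): 420x560x3 uint8, red, green, blue; 420x560 float32, mm along the optical axis (not along the pixel's ray), 0 where there is no reading.
- viewer.get_calibration(name): a dict with "fx", "fy", "cx", "cy" (pixels), "distortion" ([k1, k2, p1, p2, k3] as OpenCV has them; the pictures are not rectified), "rvec" (rotation vector, rad) and "tvec" (3), from world to camera coordinates, as OpenCV has them. Camera axes: x right, y down, z forward; pixel columns grow to the right and rows downward; lengths in mm; the calibration is good to about 2 mm. A picture is of the moment at which its call begins: read the wrist's pose just before it. get_calibration takes no time and is no camera call; for the wrist camera it gives the pose at the moment of the call.
- ctrl.close_job(): hands the job in, once; it reports no verdict.
Trained networks look in the newest picture that a camera, given by its name, has taken for a name from the list of things; names that differ only in an ending like _2 or _b are one class to them, and where a whole thing is asked for, a point or a joint stands for the part that bears it (a point fixed in the world has none). Each returns a list of dicts, best first, with "score" (0 to 1); they miss things now and then, are a little off and sometimes report something else, mostly with a low value. They report only what shows in the picture. A call takes as long as a camera call.
- masks_of(camera, thing): "pixels" (420x560 bool, what is visible of it) and "location" ([column, row] in pixels, amid what is visible of it).
The state is a dict: "t": time; "qpos": joint angles; "qvel": joint speeds; "joint_torque": joint torques, N m; "ee_pos": TCP position; "orientation": TCP orientation; "ft_force": force on the tool from outside, world axes, zero at the start; "moment": the same for the moment, N m; "width": finger opening in mm.
Only numpy, scipy, OpenCV 4.12 (cv2) and the standard library are available. Lean on these libraries where they do the work, as an engineer would, in place of code of your own. Each camera call takes 0.05 s, during which the arm holds its last target. There are 200 camera calls.

## Working session

There is one attempt and no reset: what is moved stays moved. The work goes in short steps, Python scripts to look and compute and a shell command to move; the robot and the scene stay as the last step left them, time stands still between calls to the robot, and variables do not carry over. Pictures are saved under pics/ and viewed, about 8 in all and at most 12, crops included, and the job is handed in when it is done.

```bash
mkdir -p pics; cat > h.py <<'E'
import numpy as np, cv2
from workcell import get_obs, viewer, ctrl, masks_of
def world(cam, px, depth=None, z=None, cal=None):
    c=cal or viewer.get_calibration(cam)
    K=np.array([[c["fx"],0,c["cx"]],[0,c["fy"],c["cy"]],[0,0,1.]])
    p=cv2.undistortPoints(np.array(px,float).reshape(-1,1,2),K,np.array(c["distortion"],float)).reshape(-1,2)
    R=cv2.Rodrigues(np.array(c["rvec"],float))[0]; t=np.array(c["tvec"],float).ravel()
    ray=np.c_[p,np.ones(len(p))]
    o=-R.T@t; d=ray@R
    if z is not None: s=(z-o[2])/d[:,2]
    else: s=np.asarray(depth,float).ravel()
    return o+d*s[:,None]
E
python3 - <<'E'
from h import *
o=get_obs(); print(o)
for n in ["top","scene"]:
    im,d=viewer.get_image(n); cv2.imwrite(f"pics/{n}0.png",im[:,:,::-1]); np.savez(f"{n}0.npz",im=im,d=d)
    for th in ["dispenser","hub_top","notch","pocket","organiser"]:
        for m in masks_of(n,th)[:2]:
            u,v=map(int,m["location"]); ys,xs=np.nonzero(m["pixels"]); k=d[ys,xs]>0
            P=world(n,np.c_[xs[k],ys[k]],d[ys,xs][k])
            print(n,th,round(m["score"],2),m["location"],len(xs),P.mean(0).round(),np.percentile(P,2,0).round(),np.percentile(P,98,0).round())
E
```

```text
{'t': 0.0, 'qpos': array([ 1.11694814e+00,  4.23825314e-01,  1.63068044e+00, -1.25171509e-06,
        1.08860137e+00, -1.89889520e-02]), 'qvel': array([ 1.04596982e-03, -1.17388893e-03,  1.32746272e-03, -9.20288668e-05,
       -3.28469971e-04, -5.65665806e-04]), 'joint_torque': array([ 2.90414118e-05, -5.44624901e+01, -2.73665643e+01,  6.43306808e-02,
        2.28230946e-02, -1.49043403e-04]), 'ee_pos': array([263.03000614, 566.34746343, 221.91514886]), 'orientation': array([ 2.64768035e+00,  1.68950237e+00, -2.02793709e-03]), 'ft_force': array([-0.32348079, -0.56849578,  0.34456652]), 'moment': array([-0.0071228 , -0.00986606,  0.00208492]), 'width': 87.21213773077326}
top dispenser 0.84 [265.6, 254.0] 5222 [480.  57.  38.] [368. -37.  18.] [583. 150.  57.]
top dispenser 0.72 [282.2, 271.7] 24 [437.   6.  21.] [406. -26.  16.] [478.  57.  29.]
top hub_top 0.84 [262.3, 250.4] 2760 [489.  57.  37.] [417. -15.  27.] [560. 127.  58.]
top hub_top 0.32 [330.1, 254.4] 565 [ 483. -118.   52.] [ 452. -150.   42.] [514. -86.  58.]
top notch 0.57 [265.5, 249.6] 2758 [489.  57.  37.] [419. -15.  27.] [560. 128.  58.]
top pocket 0.67 [264.0, 251.2] 2805 [489.  56.  37.] [417. -17.  23.] [560. 128.  58.]
top organiser 0.77 [452.4, 218.2] 1284 [ 588. -437.   73.] [ 548. -501.    2.] [ 638. -386.  111.]
top organiser 0.62 [258.4, 144.7] 987 [775.  81.  42.] [690.  60.  18.] [866. 103.  54.]
scene dispenser 0.69 [262.4, 184.8] 3671 [498.  49.  39.] [376. -45.   6.] [596. 148.  58.]
scene hub_top 0.81 [259.1, 185.0] 1786 [496.  55.  41.] [424. -16.  30.] [566. 125.  59.]
scene notch 0.73 [262.9, 182.5] 1781 [496.  55.  41.] [424. -15.  30.] [567. 125.  59.]
scene pocket 0.77 [261.5, 179.5] 1871 [496.  54.  40.] [423. -17.  26.] [568. 127.  59.]
scene organiser 0.83 [131.0, 312.6] 1671 [ 613. -454.   67.] [ 563. -515.    2.] [ 644. -392.  108.]
```

```bash
python3 - <<'E'
from h import *
im=cv2.imread("pics/top0.png"); c=cv2.resize(im[180:320,180:360],None,fx=4,fy=4,interpolation=cv2.INTER_CUBIC); cv2.imwrite("pics/top0c.png",c)
cal=viewer.get_calibration("wrist"); R=cv2.Rodrigues(np.array(cal["rvec"]))[0]; 
print("cam pos",-R.T@np.array(cal["tvec"]).ravel(),"fwd",R[2],cal["fx"])
o=get_obs(); T=cv2.Rodrigues(o["orientation"])[0]; print(T.round(2)); print("tool cam", T.T@(-R.T@np.array(cal["tvec"]).ravel()-o["ee_pos"]), T.T@R[2])
print("delta to 488,57 in tool", T.T@(np.array([488,57,0])-o["ee_pos"]))
E
```

```text
cam pos [192.90357814 599.34826232 383.76349065] fwd [ 0.26145121 -0.12217971 -0.95745255] 311.59897225824994
[[ 0.42  0.91  0.  ]
 [ 0.91 -0.42 -0.  ]
 [-0.    0.   -1.  ]]
tool cam [-1.47711562e-01 -7.74685340e+01 -1.61091148e+02] [-6.65284809e-04  2.88574458e-01  9.57457226e-01]
delta to 488,57 in tool [-367.72964539  418.61111917  222.68802337]
```

View pics/top0c.png

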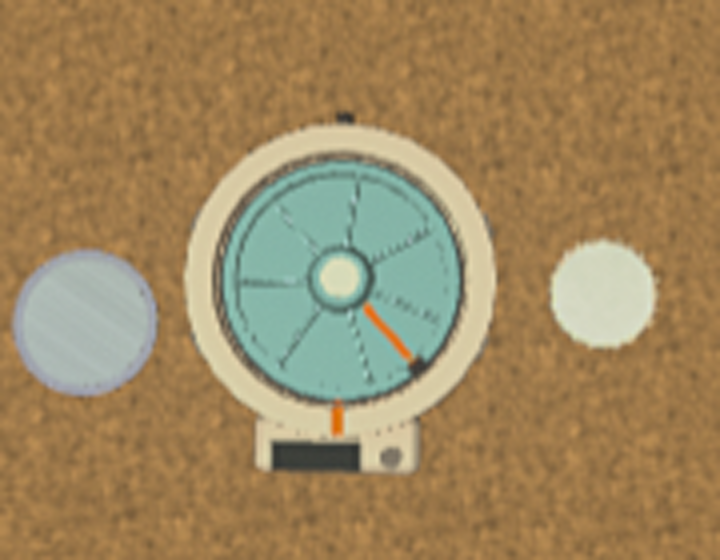

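View pics/scene0.png

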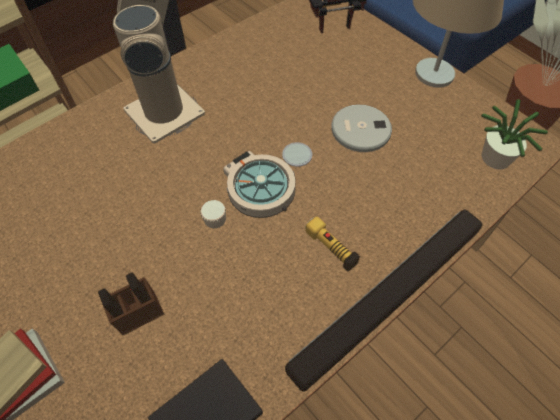

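The top crop shows the notch with its stripe at lower right (418,365) and the hub at (340,278). The pin mark is at the bottom (338,415), so the carousel needs about 42° clockwise. The scene view shows nothing tall near the dispenser. Next I'll shut the fingers and move over it for a closer look.

```bash
python3 -m inch '[{"tx":-3.34,"ty":3.56,"jaw":0},{"tx":-3.34,"ty":3.56,"jaw":0},{"tx":-3.34,"ty":3.56,"jaw":0},{"tx":-3.34,"ty":3.56,"jaw":0},{"tx":-3.34,"ty":3.56,"jaw":0},{"tx":-3.34,"ty":3.56,"jaw":0},{"tx":-3.34,"ty":3.56,"jaw":0},{"tx":-3.34,"ty":3.56,"jaw":0},{"tx":-3.34,"ty":3.56,"jaw":0},{"tx":-3.34,"ty":3.56,"jaw":0},{"tx":-3.34,"ty":3.56,"jaw":0},{"jaw":0}]'; python3 -m inch '[{"jaw":0},{"jaw":0}]'
python3 - <<'E'
from h import *
print(get_obs()["qpos"])
im,d=viewer.get_image("wrist"); cal=viewer.get_calibration("wrist"); cv2.imwrite("pics/w1.png",im[:,:,::-1]); np.savez("w1.npz",im=im,d=d,**cal)
for th in ["hub_top","notch","pocket","dispenser"]:
    for m in masks_of("wrist",th)[:2]:
        ys,xs=np.nonzero(m["pixels"]); print(th,m["score"],m["location"],len(xs))
E
```

```text
[ 1.11702211e+00  4.23107520e-01  1.62989180e+00 -1.86835149e-05
  1.08861388e+00 -1.89817210e-02]
dispenser 0.41 [294.5, 363.3] 6634$[0]: bad value
$[0]: bad value
```

View pics/w1.png

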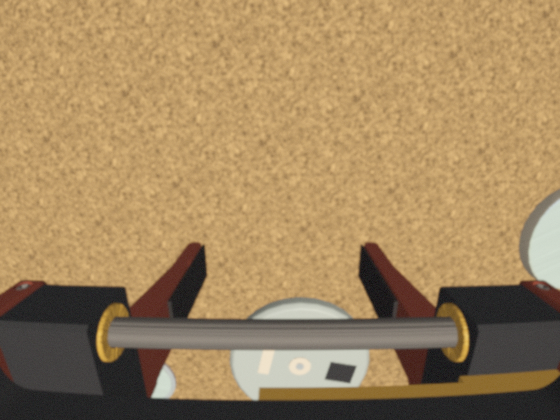

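The wrist view shows the fingers covering the lower half and the lid at (300,350). The scene to inspect should sit in the upper half, so I'll shift the target. The rows were refused, probably because they need all keys.

```bash
python3 -m inch '[{"tx":-3.34,"ty":4.45,"tz":0,"ax":0,"ay":0,"az":0,"jaw":0},{"tx":-3.34,"ty":4.45,"tz":0,"ax":0,"ay":0,"az":0,"jaw":0},{"tx":-3.34,"ty":4.45,"tz":0,"ax":0,"ay":0,"az":0,"jaw":0},{"tx":-3.34,"ty":4.45,"tz":0,"ax":0,"ay":0,"az":0,"jaw":0},{"tx":-3.34,"ty":4.45,"tz":0,"ax":0,"ay":0,"az":0,"jaw":0},{"tx":-3.34,"ty":4.45,"tz":0,"ax":0,"ay":0,"az":0,"jaw":0},{"tx":-3.34,"ty":4.45,"tz":0,"ax":0,"ay":0,"az":0,"jaw":0},{"tx":-3.34,"ty":4.45,"tz":0,"ax":0,"ay":0,"az":0,"jaw":0},{"tx":-3.34,"ty":4.45,"tz":0,"ax":0,"ay":0,"az":0,"jaw":0},{"tx":-3.34,"ty":4.45,"tz":0,"ax":0,"ay":0,"az":0,"jaw":0},{"tx":-3.34,"ty":4.45,"tz":0,"ax":0,"ay":0,"az":0,"jaw":0},{"tx":0,"ty":0,"tz":0,"ax":0,"ay":0,"az":0,"jaw":0}]'
```

```text
t: 2.35
ee_pos: [554.0, 24.5, 222.8]
orientation: [2.651, 1.684, 0.001]
ft_force: [-0.6, 0.3, 0.0]
width: 0.5
```

```bash

cat > look.py <<'E'
import sys
from h import *
tag=sys.argv[1]
print("q",get_obs()["qpos"].round(3))
im,d=viewer.get_image("wrist"); cal=viewer.get_calibration("wrist"); cv2.imwrite(f"pics/{tag}.png",im[:,:,::-1]); np.savez(f"{tag}.npz",im=im,d=d,**cal)
K=lambda m: world("wrist",np.c_[m[1],m[0]],d[m])
hsv=cv2.cvtColor(im,cv2.COLOR_RGB2HSV)
h,s,v=cv2.split(hsv)
def rep(n,m):
    mm=np.nonzero(m&(d>0)); P=K(mm); 
    if len(P)>5: print(n,len(P),P.mean(0).round(1),np.percentile(P,2,0).round(1),np.percentile(P,98,0).round(1))
    return P
o=(h<18)&(s>200)&(v>150)
n,lab,st,ce=cv2.connectedComponentsWithStats(o.astype(np.uint8))
for i in range(1,n):
    if st[i,4]>15: print(ce[i].round(1)); rep("orange",lab==i)
t=(h>75)&(h<100)&(s>50)
P=rep("teal",t)
for th in ["hub_top","notch"]:
    for m in masks_of("wrist",th)[:1]:
        print(th,m["score"],m["location"]); rep(th,m["pixels"])
E
python3 look.py w2
```

```text
q [ 0.023  0.32   1.788 -0.     1.033 -1.108]
[394.8 314.8]
orange 20 [752.   85.3  60.8] [621.8  71.4  44.3] [767.   88.9 215.7]
teal 14480 [492.2  56.5  38.2] [421.1 -12.   30.4] [561.3 125.3  54.8]
hub_top 0.67 [284.3, 124.9]
hub_top 16677 [489.2  59.3  36.4] [422.3 -11.1  30.4] [560.7 127.6  55.5]
notch 0.91 [283.9, 119.6]
notch 17057 [489.1  60.   36.3] [421.7 -11.   30.3] [561.3 128.7  55.5]
```

View pics/w2.png

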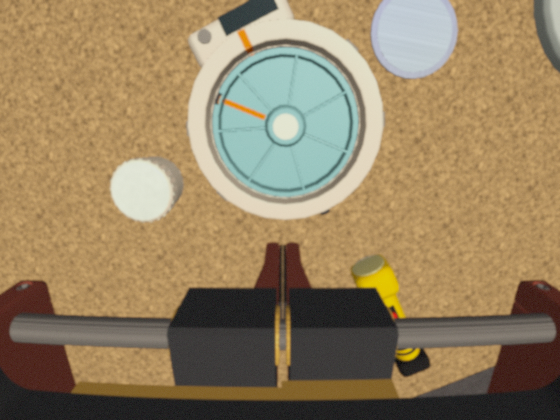

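The wrist view shows the hub at (286,126), the stripe running from (225,101) to (265,117), the notch at (218,98) and the orange rim mark at (245,40). I'll compute the centre and angles from these.

```bash
cat > ang.py <<'E'
import sys
from h import *
f=np.load(sys.argv[1]+".npz"); im=f["im"]; cal={k:f[k] for k in ["fx","fy","cx","cy","distortion","rvec","tvec"]}
dz=float(sys.argv[2]) if len(sys.argv)>2 else 0
h,s,v=cv2.split(cv2.cvtColor(im,cv2.COLOR_RGB2HSV))
W=lambda px,z: world("",px,z=z,cal=cal)[:,:2]
def comps(m,a):
    n,l,st,ce=cv2.connectedComponentsWithStats(m.astype(np.uint8)); return [(st[i,4],ce[i],np.argwhere(l==i)[:,::-1]) for i in range(1,n) if a<st[i,4]]
teal=((h>75)&(h<100)&(s>40)&(v>100)).astype(np.uint8); teal[235:]=0
big=max(comps(teal,500),key=lambda c:c[0])[2]
hull=cv2.convexHull(big.astype(np.int32)).reshape(-1,2)
# outer edge of wall (top of wall z=52) / rim: fit circle
el=cv2.fitEllipse(hull.astype(np.float32)); print("teal ellipse",el)
c0=W([el[0]],35-dz)[0]
inner=np.zeros(teal.shape,np.uint8); cv2.circle(inner,tuple(int(round(x)) for x in el[0]),25,1,-1)
pale=inner.astype(bool)&(s<50)&(v>170)
cs=comps(pale,60); hub=max(cs,key=lambda c:c[0]); C=W([hub[1]],56-dz)[0]
print("hub px",hub[1],hub[0],"centre",C,"from edge",c0)
o=(h<18)&(s>150)&(v>150); o[235:]=0
for a,c,px in comps(o,8):
    for z in (33-dz,44):
        P=W(px,z); r=P-C; m=r.mean(0); print("orange",a,c.round(1),"z",z,"r",np.linalg.norm(m).round(1),"ang",np.degrees(np.arctan2(m[1],m[0])).round(2), "rmin/max",np.linalg.norm(r,axis=1).min().round(),np.linalg.norm(r,axis=1).max().round())
E
python3 ang.py w2; python3 - <<'E'
import cv2
c=cv2.imread("pics/w2.png")[10:225,180:390]; cv2.imwrite("pics/w2c.png",cv2.resize(c,None,fx=2.7,fy=2.7,interpolation=cv2.INTER_CUBIC))
E
```

```text
teal ellipse ((284.85406494140625, 121.26722717285156), (144.4476776123047, 148.48826599121094), 3.8839755058288574)
hub px [285.16390977 126.06015038] 665 centre [492.87674898  57.11769607] from edge [488.80150596  58.84157821]
orange 61 [245.2  40.7] z 33 r 95.1 ang -179.48 rmin/max 87.0 106.0
orange 61 [245.2  40.7] z 44 r 92.4 ang -179.51 rmin/max 85.0 103.0
orange 106 [243.6 108.7] z 33 r 48.1 ang -136.75 rmin/max 25.0 71.0
orange 106 [243.6 108.7] z 44 r 46.8 ang -137.07 rmin/max 25.0 68.0
```

View pics/w2c.png

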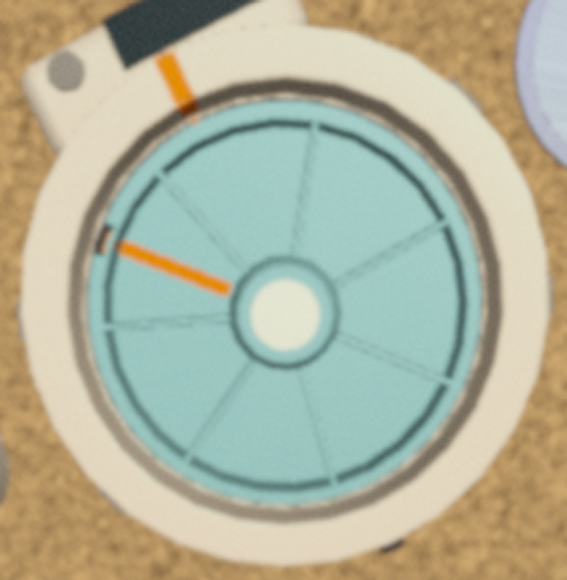

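```bash
cat >> ang.py <<'E'
# base rim fit: pale pixels around, outer boundary by radial scan in world plane z=44, intensity of saturation
from scipy.optimize import least_squares
g=cv2.GaussianBlur(s.astype(np.float32),(0,0),1)
R=cv2.Rodrigues(cal["rvec"].astype(float))[0]; K=np.array([[cal["fx"],0,cal["cx"]],[0,cal["fy"],cal["cy"]],[0,0,1.]])
def scan(c,z,r0,r1,img):
    out=[]
    for th in np.radians(np.arange(0,360,3)):
        if abs((np.degrees(th)-180))<35: continue
        rr=np.arange(r0,r1,.25); P=np.c_[c[0]+rr*np.cos(th),c[1]+rr*np.sin(th),np.full(len(rr),z)]
        px=cv2.projectPoints(P,cal["rvec"].astype(float),cal["tvec"].astype(float),K,cal["distortion"].astype(float))[0].reshape(-1,2).astype(np.float32)
        if px[:,1].max()>235 or px.min()<1: continue
        val=cv2.remap(img,px[:,0].copy(),px[:,1].copy(),cv2.INTER_LINEAR).ravel(); k=np.argmax(np.abs(np.gradient(val)))
        out.append(P[k,:2])
    out=np.array(out); f=least_squares(lambda q:np.hypot(*(out-q[:2]).T)-q[2],[*c,(r0+r1)/2],loss="soft_l1"); return f.x.round(2),len(out)
print("rim outer",scan(c0,44,96,115,g))
print("rim inner",scan(c0,44,79,95,cv2.GaussianBlur(v.astype(np.float32),(0,0),1)))
print("hub edge",scan(C,56-dz,9,22,g))
for a,c,px in comps(o,8):
    for z in (33-dz,44):
        P=W(px,z); u,sv,vt=np.linalg.svd(P-P.mean(0)); w=vt[0]; w=w if w[0]<0 else -w; print("dir",c.round(),z,np.degrees(np.arctan2(w[1],w[0])).round(2),"mean",P.mean(0).round(1))
E
python3 ang.py w2
```

```text
teal ellipse ((284.85406494140625, 121.26722717285156), (144.4476776123047, 148.48826599121094), 3.8839755058288574)
hub px [285.16390977 126.06015038] 665 centre [492.87674898  57.11769607] from edge [488.80150596  58.84157821]
orange 61 [245.2  40.7] z 33 r 95.1 ang -179.48 rmin/max 87.0 106.0
orange 61 [245.2  40.7] z 44 r 92.4 ang -179.51 rmin/max 85.0 103.0
orange 106 [243.6 108.7] z 33 r 48.1 ang -136.75 rmin/max 25.0 71.0
orange 106 [243.6 108.7] z 44 r 46.8 ang -137.07 rmin/max 25.0 68.0
rim outer (array([492.94,  57.23, 104.54]), 97)
rim inner (array([492.87,  57.11,  85.14]), 97)
hub edge (array([493.1 ,  56.98,  13.92]), 97)
dir [245.  41.] 33 -178.85 mean [397.8  56.2]
dir [245.  41.] 44 -178.85 mean [400.5  56.3]
dir [244. 109.] 33 -136.72 mean [457.8  24.1]
dir [244. 109.] 44 -136.72 mean [458.6  25.2]
```

Centre (492.9, 57.1), from three fits that agree. The mark is at -179.5° and the notch at -136.75°, so the turn is 42.7° clockwise. I'll enter the pocket centred at 69° and check the pose before the last descent.

```bash
python3 -m inch '[{"tx":2.47,"ty":-3.62,"tz":0,"ax":0,"ay":0,"az":0,"jaw":0},{"tx":2.47,"ty":-3.62,"tz":0,"ax":0,"ay":0,"az":0,"jaw":0},{"tx":0,"ty":0,"tz":0,"ax":0,"ay":0,"az":-4,"jaw":0},{"tx":0,"ty":0,"tz":4.5,"ax":0,"ay":0,"az":0,"jaw":0},{"tx":0,"ty":0,"tz":4.5,"ax":0,"ay":0,"az":0,"jaw":0},{"tx":0,"ty":0,"tz":4.5,"ax":0,"ay":0,"az":0,"jaw":0},{"tx":0,"ty":0,"tz":0,"ax":0,"ay":0,"az":0,"jaw":0},{"tx":0,"ty":0,"tz":0,"ax":0,"ay":0,"az":0,"jaw":0}]'; python3 -c "
from h import *
o=get_obs();e=o['ee_pos'];print(e,np.degrees(2*np.arctan2(o['orientation'][1],o['orientation'][0])),np.hypot(e[0]-492.9,e[1]-57.1),np.degrees(np.arctan2(e[1]-57.1,e[0]-492.9)),o['ft_force'])"
```

```text
t: 3.5
ee_pos: [508.0, 103.7, 89.0]
orientation: [2.586, 1.783, 0.002]
ft_force: [0.5, -0.6, 0.1]
width: 0.7
[507.98305308 103.6925774   88.95607432] 69.16419831329017 48.9731228222759 72.06207991112045 [ 0.47100291 -0.64126729  0.05867358]
```

```bash
python3 -m inch '[{"tx":-0.29,"ty":0.27,"tz":0,"ax":0,"ay":0,"az":0,"jaw":0},{"tx":0,"ty":0,"tz":1.5,"ax":0,"ay":0,"az":0,"jaw":0},{"tx":0,"ty":0,"tz":1.6,"ax":0,"ay":0,"az":0,"jaw":0},{"tx":0,"ty":0,"tz":1.6,"ax":0,"ay":0,"az":0,"jaw":0},{"tx":0,"ty":0,"tz":0,"ax":0,"ay":0,"az":0,"jaw":0},{"tx":0,"ty":0,"tz":0,"ax":0,"ay":0,"az":0,"jaw":0}]'; python3 -c "
from h import *
o=get_obs();e=o['ee_pos'];print(e,np.degrees(2*np.arctan2(o['orientation'][1],o['orientation'][0])),np.hypot(e[0]-492.9,e[1]-57.1),np.degrees(np.arctan2(e[1]-57.1,e[0]-492.9)),o['ft_force'])"
```

```text
t: 4.25
ee_pos: [509.0, 99.0, 40.4]
orientation: [-2.588, -1.781, 0.001]
ft_force: [0.2, 1.5, 0.3]
width: 0.4
[508.98300743  99.04429367  40.38398003] -290.91675114352614 44.92200908092788 69.0213122397453 [0.22155273 1.47188222 0.28989155]
```

```bash
python3 -m inch '[{"tx":-0.011,"ty":0.314,"tz":0,"ax":0,"ay":0,"az":4,"jaw":0},{"tx":-0.011,"ty":0.314,"tz":0,"ax":0,"ay":0,"az":4,"jaw":0},{"tx":-0.011,"ty":0.314,"tz":0,"ax":0,"ay":0,"az":4,"jaw":0},{"tx":-0.011,"ty":0.314,"tz":0,"ax":0,"ay":0,"az":4,"jaw":0},{"tx":-0.011,"ty":0.314,"tz":0,"ax":0,"ay":0,"az":4,"jaw":0},{"tx":-0.011,"ty":0.314,"tz":0,"ax":0,"ay":0,"az":4,"jaw":0},{"tx":-0.011,"ty":0.314,"tz":0,"ax":0,"ay":0,"az":4,"jaw":0},{"tx":-0.011,"ty":0.314,"tz":0,"ax":0,"ay":0,"az":4,"jaw":0},{"tx":-0.011,"ty":0.314,"tz":0,"ax":0,"ay":0,"az":4,"jaw":0},{"tx":-0.011,"ty":0.314,"tz":0,"ax":0,"ay":0,"az":4,"jaw":0},{"tx":0,"ty":0,"tz":0,"ax":0,"ay":0,"az":0,"jaw":0},{"tx":0,"ty":0,"tz":0,"ax":0,"ay":0,"az":0,"jaw":0}]'; python3 - <<'E'
from h import *
o=get_obs();e=o['ee_pos'];print(e,np.degrees(2*np.arctan2(o['orientation'][1],o['orientation'][0])),np.hypot(e[0]-492.9,e[1]-57.1),np.degrees(np.arctan2(e[1]-57.1,e[0]-492.9)),o['ft_force'])
im,d=viewer.get_image("wrist"); cal=viewer.get_calibration("wrist"); cv2.imwrite("pics/w3.png",im[:,:,::-1]); np.savez("w3.npz",im=im,d=d,**cal)
h,s,v=cv2.split(cv2.cvtColor(im,cv2.COLOR_RGB2HSV)); m=((h<18)&(s>150)&(v>150)).astype(np.uint8)
n,l,st,ce=cv2.connectedComponentsWithStats(m)
for i in range(1,n):
    if st[i,4]>30:
        px=np.argwhere(l==i)[:,::-1]
        for z in (33,44):
            P=world("",px,z=z,cal=cal)[:,:2]; w=np.linalg.svd(P-P.mean(0))[2][0]; w=w if w[0]<0 else -w; r=P.mean(0)-[492.9,57.1]
            print(ce[i].round(),st[i,4],z,"dir",np.degrees(np.arctan2(w[1],w[0])),"pos ang",np.degrees(np.arctan2(r[1],r[0])),np.hypot(*r))
E
```

```text
t: 5.75
ee_pos: [532.5, 79.0, 41.0]
orientation: [3.04, 0.791, 0.001]
ft_force: [-0.1, 0.4, 0.7]
width: 0.7
[532.54436119  78.99967329  40.98842228] 29.168087473042217 45.29096007776522 28.91640246208754 [-0.08652755  0.41804664  0.71048158]
[ 48. 186.] 146 33 dir -178.030584177841 pos ang -175.19824722441226 98.34474189817239
[ 48. 186.] 146 44 dir -178.030584177841 pos ang -178.85557965405562 91.48183603414516
[127. 230.] 188 33 dir -170.67543290129066 pos ang -167.50844366408407 47.4897916762345
[127. 230.] 188 44 dir -170.67543290129066 pos ang -175.05894799421844 43.351839035786
```

View pics/w3.png

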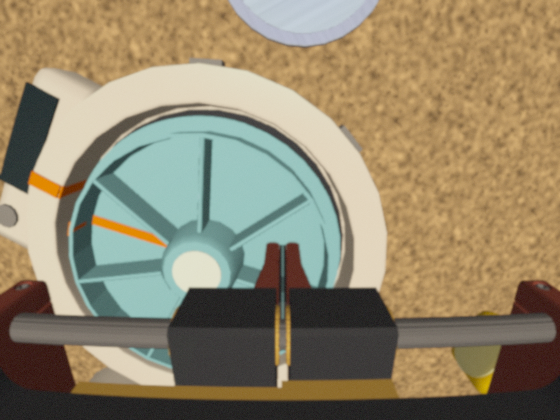

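The in-situ view shows the stripe at (127,230), still short of the mark at (48,186) by roughly 8–9°. I'll turn 8° more, then back the finger off, lift out and look from the good viewpoint.

```bash
python3 -m inch '[{"tx":-0.011,"ty":0.314,"tz":0,"ax":0,"ay":0,"az":4,"jaw":0},{"tx":-0.011,"ty":0.314,"tz":0,"ax":0,"ay":0,"az":4,"jaw":0},{"tx":0,"ty":0,"tz":0,"ax":0,"ay":0,"az":0,"jaw":0},{"tx":0,"ty":0,"tz":0,"ax":0,"ay":0,"az":0,"jaw":0},{"tx":0,"ty":-0.3,"tz":0,"ax":0,"ay":0,"az":0,"jaw":0},{"tx":0,"ty":0,"tz":-3,"ax":0,"ay":0,"az":0,"jaw":0},{"tx":0,"ty":0,"tz":-5,"ax":0,"ay":0,"az":0,"jaw":0},{"tx":-1.5,"ty":2.4,"tz":-5,"ax":0,"ay":0,"az":0,"jaw":0},{"tx":-1.5,"ty":2.4,"tz":-5,"ax":0,"ay":0,"az":0,"jaw":0},{"tx":-1.5,"ty":2.4,"tz":0,"ax":0,"ay":0,"az":0,"jaw":0},{"tx":0,"ty":0,"tz":0,"ax":0,"ay":0,"az":0,"jaw":0},{"tx":0,"ty":0,"tz":0,"ax":0,"ay":0,"az":0,"jaw":0}]'; python3 look.py w4; python3 ang.py w4
```

```text
t: 7.3
ee_pos: [517.5, -6.9, 220.2]
orientation: [-3.088, -0.575, 0.002]
ft_force: [0.4, -0.1, -0.5]
width: 0.4
q [-0.036  0.269  1.867  0.     1.006 -0.405]
[510.5 196.9]
orange 91 [766.   80.9  47.6] [760.1  75.1  44.8] [773.1  86.6  49. ]
teal 14645 [493.9  55.6  36.2] [419.7 -12.7  30.4] [563.4 123.4  54.4]
hub_top 0.71 [281.9, 125.6]
hub_top 17243 [493.4  58.7  36.3] [424.6 -13.4  30.3] [563.6 126.1  55.4]
notch 0.75 [282.2, 120.7]
notch 17053 [493.8  58.6  36.4] [425.4 -13.5  30.4] [563.5 125.8  55.4]
teal ellipse ((282.330078125, 122.4791488647461), (145.43533325195312, 149.10455322265625), 0.558905303478241)
hub px [282.26986507 127.28185907] 667 centre [494.35493829  55.8402328 ] from edge [492.83509781  59.89679201]
orange 57 [197.8  95. ] z 33 r 96.0 ang -179.17 rmin/max 87.0 106.0
orange 57 [197.8  95. ] z 44 r 93.1 ang -179.38 rmin/max 84.0 103.0
orange 12 [213.8 100.6] z 33 r 78.1 ang -179.44 rmin/max 77.0 79.0
orange 12 [213.8 100.6] z 44 r 75.7 ang -179.69 rmin/max 74.0 77.0
orange 110 [239.7 112.4] z 33 r 48.2 ang -176.98 rmin/max 25.0 70.0
orange 110 [239.7 112.4] z 44 r 46.7 ang -177.39 rmin/max 24.0 68.0
orange 91 [510.5 196.9] z 33 r 284.9 ang 5.17 rmin/max 278.0 292.0
orange 91 [510.5 196.9] z 44 r 275.8 ang 5.24 rmin/max 269.0 282.0
rim outer (array([494.41,  55.81, 104.55]), 97)
rim inner (array([494.43,  55.68,  85.11]), 97)
hub edge (array([494.51,  55.57,  13.88]), 97)
dir [198.  95.] 33 -179.45 mean [398.3  54.5]
dir [198.  95.] 44 -179.45 mean [401.3  54.8]
dir [214. 101.] 33 -91.22 mean [416.3  55.1]
dir [214. 101.] 44 -91.22 mean [418.6  55.4]
dir [240. 112.] 33 -177.11 mean [446.3  53.3]
dir [240. 112.] 44 -177.11 mean [447.7  53.7]
dir [511. 197.] 33 142.79 mean [778.1  81.5]
dir [511. 197.] 44 142.79 mean [769.  81.]
```

View pics/w4.png

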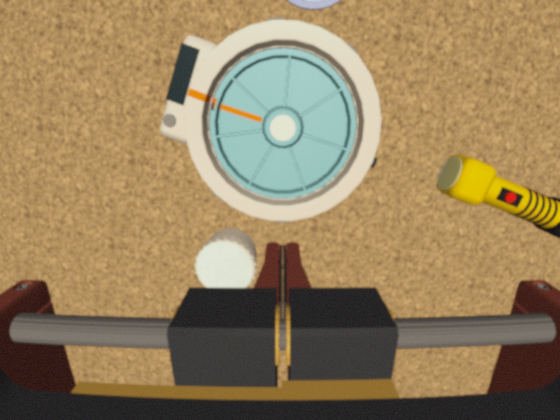

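The stripe is now at -177.0°, against a mark/pin at -179.4°; the pin is visible through the notch at (214,101). It needs about 2.4° more, so I'll go back in.

```bash
python3 -m inch '[{"tx":1.5,"ty":-2.4,"tz":0,"ax":0,"ay":0,"az":0,"jaw":0},{"tx":1.5,"ty":-2.4,"tz":4,"ax":0,"ay":0,"az":0,"jaw":0},{"tx":1.5,"ty":-2.4,"tz":4,"ax":0,"ay":0,"az":0,"jaw":0},{"tx":0,"ty":0,"tz":4,"ax":0,"ay":0,"az":0,"jaw":0},{"tx":0,"ty":0,"tz":0,"ax":0,"ay":0,"az":0,"jaw":0},{"tx":0,"ty":0,"tz":0,"ax":0,"ay":0,"az":0,"jaw":0}]'
```

```text
t: 8.2
ee_pos: [534.5, 76.3, 101.5]
orientation: [3.088, 0.575, 0.001]
ft_force: [0.4, -0.9, 0.6]
width: 0.4
```

```bash
python3 -m inch '[{"tx":0,"ty":0,"tz":3,"ax":0,"ay":0,"az":0,"jaw":0},{"tx":0,"ty":0,"tz":1.5,"ax":0,"ay":0,"az":0,"jaw":0},{"tx":0,"ty":0,"tz":1.5,"ax":0,"ay":0,"az":0,"jaw":0},{"tx":0,"ty":0,"tz":0,"ax":0,"ay":0,"az":0,"jaw":0},{"tx":0,"ty":0.25,"tz":0,"ax":0,"ay":0,"az":0,"jaw":0},{"tx":-0.01,"ty":0.24,"tz":0,"ax":0,"ay":0,"az":2.4,"jaw":0},{"tx":0,"ty":0,"tz":0,"ax":0,"ay":0,"az":0,"jaw":0},{"tx":0,"ty":0,"tz":0,"ax":0,"ay":0,"az":0,"jaw":0}]'
```

```text
t: 9.2
ee_pos: [536.0, 71.4, 41.1]
orientation: [3.1, 0.511, 0.002]
ft_force: [0.1, -0.1, 0.6]
width: 0.9
```

```bash
python3 -m inch '[{"tx":0,"ty":-0.3,"tz":0,"ax":0,"ay":0,"az":0,"jaw":0},{"tx":0,"ty":0,"tz":-3,"ax":0,"ay":0,"az":0,"jaw":0},{"tx":0,"ty":0,"tz":-5,"ax":0,"ay":0,"az":0,"jaw":0},{"tx":-1.5,"ty":2.4,"tz":-5,"ax":0,"ay":0,"az":0,"jaw":0},{"tx":-1.5,"ty":2.4,"tz":-5,"ax":0,"ay":0,"az":0,"jaw":0},{"tx":-1.5,"ty":2.4,"tz":0,"ax":0,"ay":0,"az":0,"jaw":0},{"tx":0,"ty":0,"tz":0,"ax":0,"ay":0,"az":0,"jaw":0},{"tx":0,"ty":0,"tz":0,"ax":0,"ay":0,"az":0,"jaw":0}]'; python3 look.py w5|head -3; python3 ang.py w5
```

```text
t: 10.2
ee_pos: [514.8, -7.9, 220.2]
orientation: [-3.1, -0.51, 0.001]
ft_force: [-0.5, -0.3, -0.5]
width: 0.2
q [-0.039  0.265  1.873  0.     1.004 -0.365]
[202.2 100.2]
orange 21 [407.1  55.   43.2] [403.3  52.5  41.1] [409.   57.2  44.9]
teal ellipse ((282.26904296875, 122.33268737792969), (145.50076293945312, 148.99183654785156), 0.8511642217636108)
hub px [282.17189836 127.17339312] 669 centre [494.30547448  55.84619163] from edge [492.97940126  60.01746502]
orange 65 [197.   98.7] z 33 r 95.7 ang -179.21 rmin/max 87.0 106.0
orange 65 [197.   98.7] z 44 r 92.8 ang -179.42 rmin/max 84.0 103.0
orange 14 [212.9 102.9] z 33 r 78.2 ang -179.86 rmin/max 77.0 79.0
orange 14 [212.9 102.9] z 44 r 75.8 ang 179.88 rmin/max 75.0 77.0
orange 107 [239.6 112.2] z 33 r 48.2 ang -179.56 rmin/max 25.0 70.0
orange 107 [239.6 112.2] z 44 r 46.8 ang -179.97 rmin/max 24.0 68.0
orange 94 [514.5 187.4] z 33 r 284.7 ang 5.17 rmin/max 278.0 291.0
orange 94 [514.5 187.4] z 44 r 275.6 ang 5.24 rmin/max 269.0 282.0
rim outer (array([494.3 ,  55.74, 104.52]), 97)
rim inner (array([494.43,  55.73,  85.11]), 97)
hub edge (array([494.5 ,  55.57,  13.83]), 97)
dir [197.  99.] 33 -178.09 mean [398.6  54.5]
dir [197.  99.] 44 -178.09 mean [401.5  54.9]
dir [213. 103.] 33 -93.54 mean [416.1  55.7]
dir [213. 103.] 44 -93.54 mean [418.5  56. ]
dir [240. 112.] 33 -179.87 mean [446.1  55.5]
dir [240. 112.] 44 -179.87 mean [447.5  55.8]
dir [514. 187.] 33 122.98 mean [777.9  81.5]
dir [514. 187.] 44 122.98 mean [768.8  81. ]
```

Stripe -179.6°, rim mark -179.4°, pin -179.9°, so the notch is lined up to within about 0.3°. Next I'll go over the hub and press.

```bash
python3 -m inch '[{"tx":-0.05,"ty":-3.35,"tz":0,"ax":0,"ay":0,"az":0,"jaw":0},{"tx":-0.05,"ty":-3.35,"tz":0,"ax":0,"ay":0,"az":0,"jaw":0},{"tx":0,"ty":0,"tz":4,"ax":0,"ay":0,"az":0,"jaw":0},{"tx":0,"ty":0,"tz":4,"ax":0,"ay":0,"az":0,"jaw":0},{"tx":0,"ty":0,"tz":4,"ax":0,"ay":0,"az":0,"jaw":0},{"tx":0,"ty":0,"tz":3,"ax":0,"ay":0,"az":0,"jaw":0},{"tx":0,"ty":0,"tz":0,"ax":0,"ay":0,"az":0,"jaw":0},{"tx":0,"ty":0,"tz":0,"ax":0,"ay":0,"az":0,"jaw":0}]'
```

```text
t: 11.35
ee_pos: [493.2, 55.1, 71.2]
orientation: [3.1, 0.511, 0.001]
ft_force: [0.3, -0.4, 0.3]
width: 0.2
```

```bash
python3 -m inch '[{"tx":0,"ty":0,"tz":0.6,"ax":0,"ay":0,"az":0,"jaw":0},{"tx":0,"ty":0,"tz":0.6,"ax":0,"ay":0,"az":0,"jaw":0},{"tx":0,"ty":0,"tz":0.3,"ax":0,"ay":0,"az":0,"jaw":0},{"tx":0,"ty":0,"tz":0.2,"ax":0,"ay":0,"az":0,"jaw":0},{"tx":0,"ty":0,"tz":0.2,"ax":0,"ay":0,"az":0,"jaw":0},{"tx":0,"ty":0,"tz":0,"ax":0,"ay":0,"az":0,"jaw":0}]'
```

```text
t: 12.1
ee_pos: [492.7, 54.8, 51.6]
orientation: [3.1, 0.51, 0.0]
ft_force: [0.1, 0.0, 2.3]
width: 0.5
```

```bash
python3 -m inch '[{"tx":0,"ty":0,"tz":0.15,"ax":0,"ay":0,"az":0,"jaw":0},{"tx":0,"ty":0,"tz":0.15,"ax":0,"ay":0,"az":0,"jaw":0},{"tx":0,"ty":0,"tz":0.1,"ax":0,"ay":0,"az":0,"jaw":0},{"tx":0,"ty":0,"tz":0,"ax":0,"ay":0,"az":0,"jaw":0}]'
```

```text
t: 12.6
ee_pos: [492.9, 54.8, 48.2]
orientation: [3.1, 0.51, 0.001]
ft_force: [-2.8, -0.4, 12.1]
width: 0.7
```

Force is rising at z = 48.2, which is the bottom. I'll press a little more to be sure.

```bash
python3 -m inch '[{"tx":0,"ty":0,"tz":0.1,"ax":0,"ay":0,"az":0,"jaw":0},{"tx":0,"ty":0,"tz":0,"ax":0,"ay":0,"az":0,"jaw":0},{"tx":0,"ty":0,"tz":0,"ax":0,"ay":0,"az":0,"jaw":0}]'
```

```text
t: 12.98
ee_pos: [493.0, 54.8, 48.1]
orientation: [3.1, 0.51, 0.001]
ft_force: [-5.1, -0.6, 23.9]
width: -0.1
```

It stops firmly at 48.1 mm with 24 N. I'll retreat and look.

```bash
python3 -m inch '[{"tx":0,"ty":0,"tz":-0.2,"ax":0,"ay":0,"az":0,"jaw":0},{"tx":0,"ty":0,"tz":-2,"ax":0,"ay":0,"az":0,"jaw":0},{"tx":0,"ty":0,"tz":-5,"ax":0,"ay":0,"az":0,"jaw":0},{"tx":0,"ty":0,"tz":-5,"ax":0,"ay":0,"az":0,"jaw":0},{"tx":0,"ty":0,"tz":-5,"ax":0,"ay":0,"az":0,"jaw":0},{"tx":0,"ty":3.4,"tz":0,"ax":0,"ay":0,"az":0,"jaw":0},{"tx":0,"ty":3.4,"tz":0,"ax":0,"ay":0,"az":0,"jaw":0},{"tx":0,"ty":0,"tz":0,"ax":0,"ay":0,"az":0,"jaw":0},{"tx":0,"ty":0,"tz":0,"ax":0,"ay":0,"az":0,"jaw":0}]'; python3 look.py w6|head -1; python3 ang.py w6 8 | grep -v dir; python3 - <<'E'
from h import *
for n in ("w5","w6"):
    f=np.load(n+".npz"); cal={k:f[k] for k in ["fx","fy","cx","cy","distortion","rvec","tvec"]}; d=f["d"]
    v,u=np.mgrid[20:230,180:390]; m=d[v,u]>0; P=world("",np.c_[u[m],v[m]],d[v,u][m],cal=cal); c=np.array([494.3,55.8]); r=np.hypot(*(P[:,:2]-c).T)
    print(n,"hub z",np.median(P[r<10,2]).round(2),"rim z",np.median(P[(r>92)&(r<101),2]).round(2),"flange/floor",np.median(P[(r>40)&(r<55),2]).round(2))
    rg=(r>35)&(r<60); A=np.c_[P[rg,:2]-c,np.ones(rg.sum())]; print("floor tilt x/y",np.linalg.lstsq(A,P[rg,2],rcond=None)[0].round(4))
im,d=viewer.get_image("scene"); cv2.imwrite("pics/scene1.png",im[:,:,::-1])
a=cv2.imread("pics/w6.png")[:240]; b=cv2.resize(im[100:310,50:450,::-1],(560,294)); cv2.imwrite("pics/f.png",np.vstack([a,b]))
E
```

```text
t: 14.1
ee_pos: [513.9, -9.3, 218.1]
orientation: [-3.099, -0.509, 0.002]
ft_force: [0.3, 0.2, -0.3]
width: 0.5
q [-0.041  0.267  1.876  0.     1.    -0.367]
teal ellipse ((283.5855712890625, 121.68785095214844), (145.24021911621094, 148.66024780273438), 1.4588406085968018)
hub px [283.55401235 126.08179012] 648 centre [494.32058097  55.83420052] from edge [493.11139967  59.70400213]
orange 66 [197.6  97.6] z 25.0 r 98.1 ang -179.14 rmin/max 89.0 109.0
orange 66 [197.6  97.6] z 44 r 93.0 ang -179.45 rmin/max 85.0 103.0
orange 25 [214.5 102.2] z 25.0 r 79.1 ang -179.7 rmin/max 77.0 81.0
orange 25 [214.5 102.2] z 44 r 75.1 ang 179.92 rmin/max 73.0 77.0
orange 104 [242.2 111.5] z 25.0 r 47.6 ang -179.65 rmin/max 25.0 70.0
orange 104 [242.2 111.5] z 44 r 45.2 ang 179.72 rmin/max 24.0 66.0
orange 94 [517.3 187. ] z 25.0 r 291.9 ang 5.15 rmin/max 285.0 299.0
orange 94 [517.3 187. ] z 44 r 276.1 ang 5.26 rmin/max 270.0 282.0
rim outer (array([494.3 ,  55.75, 104.62]), 94)
rim inner (array([494.35,  55.74,  85.26]), 97)
hub edge (array([494.47,  55.69,  13.86]), 97)
w5 hub z 55.23 rim z 42.91 flange/floor 31.97
floor tilt x/y [-1.200e-03 -2.400e-03  3.317e+01]
w6 hub z 47.56 rim z 43.16 flange/floor 24.2
floor tilt x/y [ 4.00000e-04 -1.60000e-03  2.53727e+01]
```

View pics/f.png

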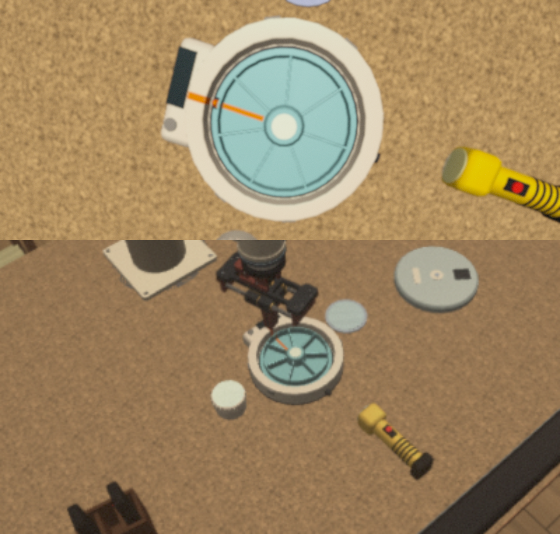

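The stripe lines up with the pin and mark, and the hub has dropped 7.9 mm relative to the rim with the tray level. The other things stand as before, so I'm handing in.

```bash
python3 -c "
from workcell import ctrl; ctrl.close_job()"
```

```text
the job is handed in; nothing more can be done
```

The carousel is fully home: I turned it about 43° clockwise with the shut fingertips in one pocket, pressed the hub down, backed off and handed in at about 14 s.

- **Alignment before pressing:** the stripe was at -179.6°, with the rim mark at -179.4° and the pin at -179.9°. A first look at about 41° of turn was 2.4° short, so I went back in for a small second push.
- **Pressing:** the fingers stopped at 48.1 mm with 24 N, against 48 mm expected when home.
- **After the hand was away:**
  - The depth image shows the hub 7.9 mm lower relative to the rim than before the press, against 8 mm expected.
  - The pocket floor is level, and the pin shows in the notch.
  - The other things I could see look undisturbed. I judged that by eye in the last picture and did not measure their positions.
- **Disagreement:** the wrist camera's estimate of the dispenser centre shifted by about 2 mm between tool orientations, which fits the stated calibration error. It did not affect the result.
- **Refused rows:** one early move and the two-row call after it were refused because their rows left out some keys; nothing moved.

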